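# Squeeze a glued model hull with the spring clamp

### The arm

A 7-joint arm with a two-finger parallel gripper is mounted at the origin on the work surface. World frame = base frame: x ahead of the robot, y to its left, z up, the work surface at z = 0. Lengths are in mm, angles in rad, forces in N, time in s.
With the tool pointing down it reaches from about 400 to 925 mm from the base axis. Payload 4.1 kg.
Tool frame: the origin (TCP) lies midway between the tips of the shut fingers; the grasp point (between the pads) lies 19 mm behind it; z points along the fingers, y is the direction in which the jaws open and shut (so a half turn about z gives the same grasp; the last joint's range is limited). The gripper opens to 85 mm and grips with 20 to 120 N. Pads are 22 mm wide; open, the fingers measure 114 mm over their backs; the gripper's body (76 mm by 85 mm) begins 54 mm behind the grasp point. The pads swing forward as they close: fully open they stand 13 mm farther back than shut.
Start: joints at [1.07, 0.398, 0.045, 1.537, -0.019, 1.207, -0.051], TCP at [254.238, -598.253, 231.347] pointing down, gripper open.
Joint ranges: [-2.82, 2.82], [-0.49, 2.23], [-1.37, 1.46], [0, 2.46], [-1.36, 4.5], [0.23, 2], [-2.94, 2.94]. Speed limits (rad/s): [2.57, 2.57, 3.14, 3.14, 3.14, 3.14, 3.14].

### API

Orientations are given as a 3x3 rotation matrix whose columns are the frame's x, y, z axes.
In Python, from plant import readout, imaging, order gives the robot as it stands. The module is installed in compiled form; this text tells all that it offers.
- The arm moves only by the tool servo_tool, never from a script. Its argument "commands" is one flat list of numbers, 4 for each row, row after row: the shift along the tool's x, y, z in cm, then the turn about the tool's z in degrees. A call has 1 to 20 rows; each row is the pose to reach, as a shift and turn from the pose commanded when the call began, along the tool's axes at that moment; what a row does not reach only later rows make up. A row lasts 1/10 s, in which the tool goes at most 50 mm and 8.59 degrees, less where a joint would pass 70% of its speed; a pose out of reach is approached as far as the arm can. A call with a gripper value outside its range is refused whole. "gripper" is the finger opening in cm, from 0 to 8.54, set as the call begins (left out, the last holds). The fingers move at their own pace and stop on an object; the grip force is fixed at half the most. Time passes only in rows, so rows that repeat a pose let the fingers close. It gives the time, the measured TCP pose, the force and the opening at its end, in the units of the state.
- readout.sense(): the state, without advancing time (a new reading comes with each control period).
- imaging.snapshot(name): name is "side" or "top" or "wrist"; returns (picture, depth): 420x560x3 uint8, red, green, blue; 420x560 float32, mm along the optical axis (not along the pixel's ray), 0 where there is no reading.
- imaging.calibration(name): a dict with "fx", "fy", "cx", "cy" (pixels), "origin" and "rotation" of the camera in the world. Camera axes: x right, y up, looking along -z (the intrinsics and any distortion apply to the point x, -y, -z); pixel columns grow to the right and rows downward; lengths in mm; the calibration is good to about 2 mm. The wrist camera is an equidistant fisheye: a pixel r from the principal point sees the ray r / f radians off the axis. A picture is of the moment at which its call begins: read the wrist's pose just before it. calibration takes no time and is no camera call; for the wrist camera it gives the pose at the moment of the call.
- order.job_done(): hands the job in, once; it reports no verdict.
The state is a dict: "t": time; "joint_pos": joint angles; "qvel": joint speeds; "tau": joint torques, N m; "tool_pos": TCP position; "orientation": TCP orientation; "contact_force": force on the tool from outside, world axes, zero at the start; "wrist_torque": the same for the moment, N m; "finger_gap": finger opening in mm.
Only numpy, scipy, OpenCV 4.12 (cv2) and the standard library are available. Lean on these libraries where they do the work, as an engineer would, in place of code of your own. Each camera call takes 0.05 s, during which the arm holds its last target.

### The job

Squeeze the freshly glued model hull in the spring clamp: with closed fingertips press down the round thumb pad on the free corner of its three-cornered plate until the thin pointer is in line with the broad index hand on the curved scale, without pressing well past it (that would crush the hull). Keep it there for two seconds, then let the plate spring all the way back up. Grasp and lift nothing, and leave the index hand and the jar, bottle, turret and sanding block around the clamp where they are.

Things in the scene. Friction and masses are not known exactly. Their poses are not given: they have to be found in the camera images.
- clamp: grey clamp, fixed to the bench. Base 320 x 170 x 12 mm, from x = -100 to +220 mm; origin on the bench under the glued hull; x points from the thumb-pad end to the curved scale, z up. The plate's level hinge axis lies along y at x = 45, z = 79 mm. The white curved scale and the two hands over it stand at x = 110 to 200 mm, up to z = 235 mm
- thumb_pad (a point): round black rubber pad, 28 mm across, on the free corner of the three-cornered aluminium plate. Origin at the centre of its top face; at rest level, 89 mm above the bench, at x = -66 mm of the clamp (111 mm from the hinge axis). Press it straight down: 11 mm per 0.1 rad of the plate, 37 mm of free travel. It springs back when let go; holding it at the index takes about 5 to 12 N
- press_plate (a joint): angle of the spring-backed plate and its pointer, rad: 0 at rest (up), grows as the corner is pressed down, stop at 0.34
- index_hand (a joint): angle at which the index hand is set, rad, on the same scale about the same axis: the pointer is in line with the index when press_plate equals this value. Between 0.13 and 0.25; it stays where it is by friction and must not be moved
- pointer_tip (a point): free end of the thin dark steel pointer (4 mm thick needle lying across the -y half of the curved scale, on a dark arm from the plate), 175 mm from the hinge axis. When the corner is pressed it moves up and back towards the thumb pad, about 17 mm per 0.1 rad
- index_tip (a point): free end of the dark steel index hand (12 mm broad bar lying across the +y half of the curved scale), 175 mm from the hinge axis; z points along the scale, the way the pointer travels. In line means that the thin pointer points at the end of the broad bar, within its breadth
- paint_jar: closed paint jar, 52 mm across, 62 mm high, loose; origin at the centre of its underside. Bystander, leave alone
- glue_bottle: white bottle, 36 mm across, 85 mm high, loose; origin at the centre of its underside. Bystander, leave alone
- turret: olive model turret, 64 mm across, 32 mm high, with a thin 40 mm barrel, loose; origin at the centre of its underside. Bystander, leave alone
- sanding_block: pale sanding block 35 x 110 x 24 mm, loose, lying in front of the clamp; origin at the centre of its underside. Bystander, leave alone

How it is judged (in metres and radians):
On the way, in this order (a step that is already met when the one before it is completed fails the run):
1. the thumb pad (collider press_plate_c0) is pressed with the fingers so that the pointer stays within 5.5 mm of the middle of the index hand for 1.5 s without a break (z of pointer_tip in the frame of index_tip between -0.0055 and 0.0055 m and contact force between the fingers and press_plate_c0 above 1 N), for 1.5 s.
2. the plate has sprung back to rest (value of joint press_plate below 0.015 rad), for 0.2 s.
At the end, for the whole second after the job is handed in: after the 1.5 s squeeze the plate is back up (within 0.015 rad of rest), the index hand is within 4 mm of where it was set and every bystander within 20 mm of where it stood (value of joint press_plate below 0.015 rad and distance of index_tip from where it was at the start of the episode below 0.004 m and distance of each of paint_jar, glue_bottle, turret, sanding_block from where it was at the start of the episode below 0.02 m); the robot touches nothing.
It fails at once if the pointer is pressed more than 12 mm past the middle of the index hand (z of pointer_tip in the frame of index_tip above 0.012 m).
It fails at once if the index hand is moved by more than 4 mm (distance of index_tip from where it was at the start of the episode above 0.004 m).
It fails at once if a bystander is moved, lifted or carried by more than 20 mm (distance of any of paint_jar, glue_bottle, turret, sanding_block from where it was at the start of the episode above 0.02 m).
It also fails if it takes over 40 s, if anything falls off the work surface, if the arm or the gripper's body presses on something with over 40 N, if the wrist force passes 120 N, or if a joint passes its speed limit or range.

## Working session

There is one attempt and no reset: what is moved stays moved. The work goes in short steps, Python scripts to look and compute and a tool call to move; the robot and the scene stay as the last step left them, time stands still between calls to the robot, and variables do not carry over. Pictures are saved under pics/ and viewed, and the job is handed in when it is done.

Besides the shell and the picture viewer there is one more tool, called after "Request:" as name(argument=value, ...) on one line, values as JSON. servo_tool: Moves the arm, as the interface text tells. Its arguments: {"type":"object","properties":{"commands":{"type":"array"},"gripper":{"type":"number"}},"required":["commands"]}

```bash
mkdir -p pics; python3 - <<'E'
from plant import readout, imaging
import cv2,numpy as np
s=readout.sense();print({k:np.round(v,3).tolist() for k,v in s.items()})
for n in["side","top","wrist"]:
    c=imaging.calibration(n);print(n,{k:np.round(v,3).tolist() for k,v in c.items() if not isinstance(v,str)})
    p,d=imaging.snapshot(n);cv2.imwrite(f"pics/{n}0.png",p[:,:,::-1]);np.save(f"{n}0.npy",d)
E
```

```text
{'t': 0.0, 'joint_pos': [1.07, 0.399, 0.045, 1.538, -0.019, 1.207, -0.051], 'qvel': [0.001, -0.001, -0.001, 0.001, -0.001, 0.0, -0.0], 'tau': [0.0, -47.512, 1.365, -25.422, 0.012, 0.01, 0.0], 'tool_pos': [253.982, -597.642, 230.3], 'orientation': [[0.92, 0.391, -0.001], [0.391, -0.92, 0.002], [-0.0, -0.002, -1.0]], 'contact_force': [-0.4, -0.622, -0.487], 'wrist_torque': [0.054, 0.01, -0.03], 'finger_gap': 85.256}
side {'fx': 459.181, 'fy': 459.181, 'cx': 277.347, 'cy': 203.991, 'origin': [443.821, -789.686, 576.544], 'rotation': [[0.987, 0.061, -0.148], [-0.159, 0.477, -0.864], [0.018, 0.877, 0.481]]}
top {'fx': 461.026, 'fy': 461.026, 'cx': 268.321, 'cy': 208.787, 'origin': [442.657, 34.187, 1001.989], 'rotation': [[0.005, 0.986, -0.166], [-0.999, 0.01, 0.031], [0.032, 0.165, 0.986]]}
wrist {'fx': 325.192, 'fy': 325.192, 'cx': 278.484, 'cy': 205.187, 'origin': [328.299, -567.635, 373.107], 'rotation': [[0.392, 0.874, 0.286], [-0.92, 0.373, 0.121], [-0.001, -0.311, 0.95]]}
```

View pics/side0.png

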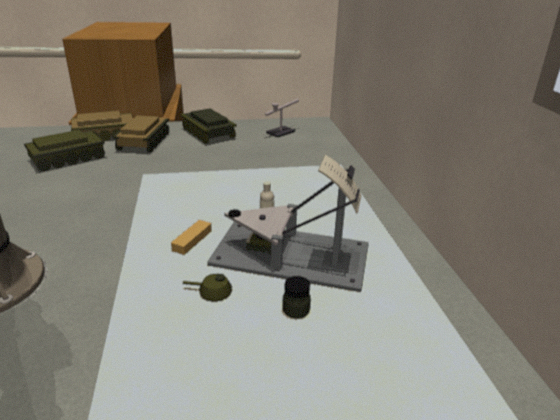

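View pics/top0.png

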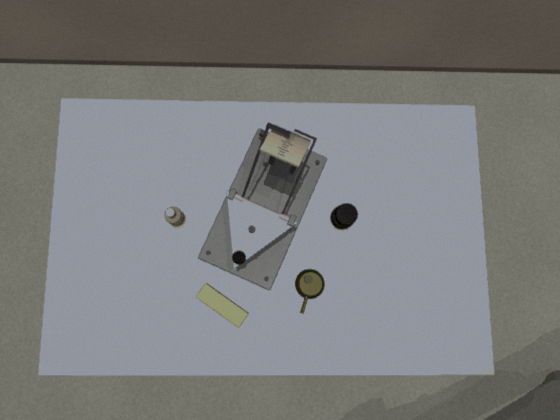

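View pics/wrist0.png

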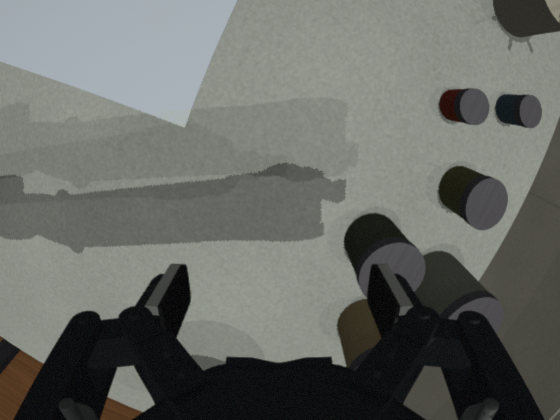

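The side view shows the clamp with its pad near (234,213) and the scale near (340,180). In the top view the pad is near (239,257) and the base corners are near (262,128), (327,157), (271,290) and (199,258). The bystanders are well clear of the pad. Next I'll zoom in and measure.

```bash
cat > h.py <<'E'
import numpy as np,cv2
from plant import readout,imaging
def ray(n,u,v):
    c=imaging.calibration(n);R=np.array(c['rotation']);
    d=R@np.array([(u-c['cx'])/c['fx'],-(v-c['cy'])/c['fy'],-1]);return np.array(c['origin']),d
def onz(n,u,v,z):
    o,d=ray(n,u,v);return o+d*(z-o[2])/d[2]
def proj(n,P):
    c=imaging.calibration(n);q=np.array(c['rotation']).T@(np.array(P)-c['origin']);return c['cx']+c['fx']*q[0]/-q[2],c['cy']-c['fy']*q[1]/-q[2]
def two(a,ua,b,ub):
    o1,d1=ray(a,*ua);o2,d2=ray(b,*ub)
    A=np.stack([d1,-d2],1);t=np.linalg.lstsq(A,o2-o1,rcond=None)[0]
    p,q=o1+t[0]*d1,o2+t[1]*d2;return (p+q)/2,np.linalg.norm(p-q)
def both(x0,y0,x1,y1,k): pass
E
python3 - <<'E'
from h import *
for n,(u0,v0,u1,v1) in {"side":(205,145,375,290),"top":(190,115,340,300)}.items():
    p=cv2.imread(f"pics/{n}0.png")[v0:v1,u0:u1]
    k=4 if n=="side" else 3
    p=cv2.resize(p,None,fx=k,fy=k,interpolation=cv2.INTER_CUBIC);p=cv2.convertScaleAbs(p,alpha=1.6,beta=20);cv2.imwrite(f"pics/{n}0z.png",p)
    g=cv2.cvtColor(cv2.imread(f"pics/{n}0.png"),cv2.COLOR_BGR2GRAY)
    c=(225,205,248,222) if n=="side" else (230,248,250,267)
    m=(g[c[1]:c[3],c[0]:c[2]]<35)
    N,l,st,ce=cv2.connectedComponentsWithStats(m.astype('uint8'));
    for s,e in zip(st[1:],ce[1:]): 
        e=e+[c[0],c[1]];print(n,s,e,onz(n,*e,87))
    
print(two("side",(234,213),"top",(239,257)))
for c in [(262,128),(327,157),(271,290),(199,258)]:print(c,onz("top",*c,12))
E
```

```text
side [ 4  6 11  6 54] [233.88888889 213.31481481] [495.76860749  61.09176376  87.        ]
top [  3   4  12  12 119] [238.5210084  257.45378151] [498.36422796  64.05899846  87.        ]
(array([497.71848325,  63.17809894,  86.62753768]), np.float64(3.1305636865871946))
(262, 128) [792.60954067  18.34414008  12.        ]
(327, 157) [ 727.36844507 -127.0508834    12.        ]
(271, 290) [434.76139029  -3.17155155  12.        ]
(199, 258) [501.2185272  150.53620674  12.        ]
```

View pics/side0z.png

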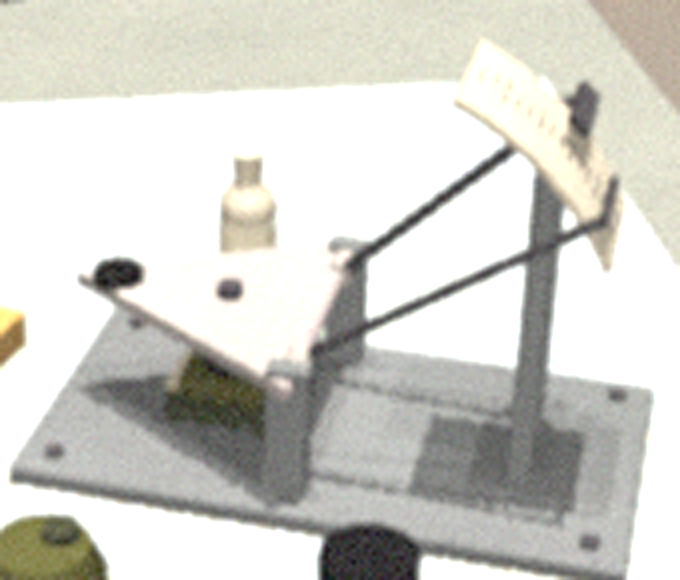

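View pics/top0z.png

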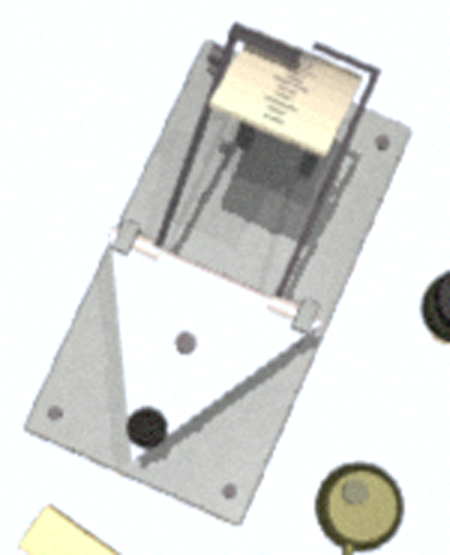

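The pad is at about (498.5, 63, 89) and the clamp's yaw is about -23.8°. I'll close the fingers and fly high over the scale so the wrist camera can look at the two hands.

Request:
servo_tool(commands=[1,-0.6,-3,1,3,-1.9,-6,3,6.5,-4,-9,6,10.5,-6.5,-9,9,14.5,-9,-9,12,18.5,-11.5,-9,15,22.5,-14,-9,18,26.5,-16.5,-9,21,30.5,-19,-9,24,34.5,-21.5,-9,27,38.5,-24,-9,30,42.5,-26.5,-9,33,46.5,-29,-9,36,50.5,-31.5,-9,39,54.5,-34,-9,42,58,-36,-9,45,60,-37.2,-9,46,61.1,-37.7,-9,47,61.1,-37.7,-9,47,61.1,-37.7,-9,47], gripper=0)

```text
t: 2.15
tool_pos: [668.7, -13.0, 320.8]
orientation: [[0.914, -0.406, -0.001], [-0.406, -0.914, -0.001], [-0.001, 0.001, -1.0]]
contact_force: [0.2, -0.1, -0.1]
finger_gap: -0.1
```

```bash
python3 - <<'E'
from h import *
s=readout.sense();print(s['t'],np.round(s['tool_pos'],1),np.round(s['orientation'],3).tolist(),s['contact_force'],s['finger_gap'],np.round(s['joint_pos'],2))
c=imaging.calibration("wrist");print(c)
p,d=imaging.snapshot("wrist");cv2.imwrite("pics/w1.png",p[:,:,::-1]);np.save("w1.npy",d)
np.savez("w1c.npz",R=c['rotation'],o=c['origin'])
E
```

```text
2.15 [668.7 -13.  320.8] [[0.914, -0.406, -0.001], [-0.406, -0.914, -0.001], [-0.001, 0.001, -1.0]] [ 0.21225308 -0.14733602 -0.12313685] -0.055076578829368894 [ 0.12  0.4  -0.24  1.35  0.09  1.41 -2.1 ]
{'fx': 325.19226210127806, 'fy': 325.19226210127806, 'cx': 278.48380921853675, 'cy': 205.18711546057304, 'origin': array([742.52074223, -46.20163889, 463.48144173]), 'rotation': array([[-0.40533504,  0.8686325 ,  0.28492294],
       [-0.91416633, -0.38577568, -0.12440679],
       [ 0.00185256, -0.31089339,  0.95044298]])}
```

View pics/w1.png

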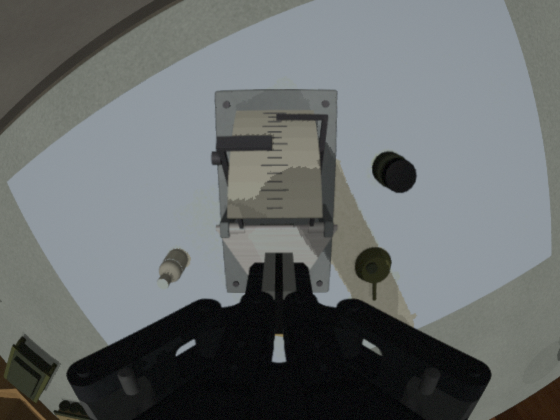

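The wrist view shows the thin pointer at row ~117 (columns 277–327) and the broad index hand at row ~143 (columns 215–272). Next I'll measure both angles about the hinge.

```bash
python3 - <<'E'
from h import *
p=cv2.imread("pics/w1.png");g=cv2.cvtColor(p,cv2.COLOR_BGR2GRAY);d=np.load("w1.npy")
cv2.imwrite("pics/w1z.png",cv2.resize(cv2.convertScaleAbs(p[85:235,205:345],alpha=1.5),None,fx=4,fy=4,interpolation=cv2.INTER_CUBIC))
z=np.load("w1c.npz");R,o=z['R'],z['o']
def wray(u,v):
    x,y=u-278.484,v-205.187;r=np.hypot(x,y);t=r/325.192;s=np.sin(t)/r
    return R@np.array([x*s,-y*s,-np.cos(t)])
th=np.radians(-23.8);cx=np.array([np.cos(th),np.sin(th),0]);cy=np.array([-np.sin(th),np.cos(th),0])
pad=np.array([498.5,62.5,0]);O=pad+66*cx
def ang(u,v,r=175):
    q=wray(u,v);H=O+45*cx+[0,0,79]
    a=np.array([(o-H)@cx,(o-H)[2]]);b=np.array([q@cx,q[2]])
    t=np.roots([b@b,2*a@b,a@a-r*r]).real.min()
    w=o+q*t-O;return np.arctan2(a[1]+t*b[1],a[0]+t*b[0]),w@cx,w@cy,w[2]
for col in (225,240,255,268,284,295,306,316):
    prof=g[100:165,col].astype(int); 
    lo=(103,128) if col>275 else (128,160)
    seg=g[lo[0]:lo[1],col].astype(int); k=np.where(seg<60)[0]+lo[0]
    if len(k): print(col,k.min(),k.max(),np.round(ang(col,(k.min()+k.max())/2),4),'edges',np.round([ang(col,k.min()-.5)[0],ang(col,k.max()+.5)[0]],4),d[k[len(k)//2],col])
    else: print(col,seg)
E
```

```text
225 137 159 [  0.8128 165.3027  41.5003 206.0915] edges [0.7442 0.8751] 252.96953
240 136 149 [  0.7828 169.0698  29.6663 202.4167] edges [0.74   0.8228] 255.9658
255 136 149 [  0.784  168.913   17.4931 202.5742] edges [0.7414 0.8239] 254.16222
268 136 149 [  0.7847 168.8297   7.019  202.6576] edges [0.7422 0.8245] 254.86919
284 114 119 [  0.6067 188.7648  -6.262  178.7831] edges [0.5812 0.6309] 270.95306
295 115 119 [  0.6105 188.3892 -15.7689 179.3222] edges [0.5895 0.6306] 270.61584
306 115 119 [  0.6096 188.4805 -25.3293 179.1915] edges [0.5885 0.6297] 272.04565
316 115 119 [  0.6083 188.6117 -34.0821 179.0034] edges [0.5871 0.6285] 271.8803
```

View pics/w1z.png

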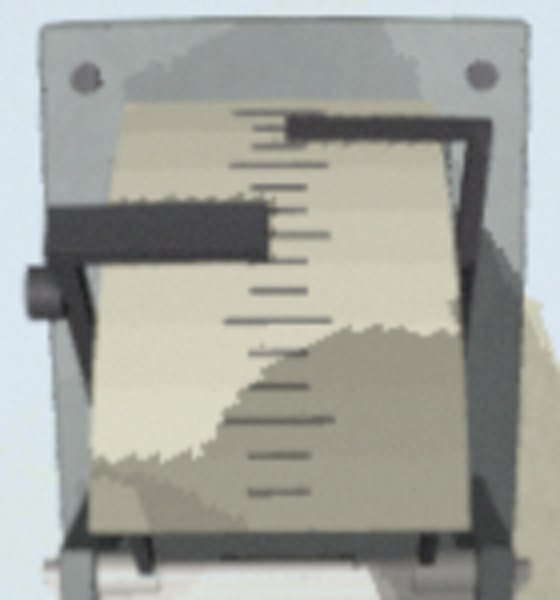

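The index sits at about 0.175 rad relative to the pointer at rest, which means roughly 17–19.5 mm of pad travel. I'll move above the pad now.

Request:
servo_tool(commands=[-1,0,0,0,-3.5,0,0,0,-7,0,0,0,-10.5,0,0,0,-14,0,1,0,-16.5,0,3.5,0,-18,0,7,0,-18.7,0,10.5,0,-18.7,0,14,0,-18.7,0,17,0,-18.7,0,19.5,0,-18.7,0,20.5,0,-18.7,0,21,0,-18.7,0,21,0,-18.7,0,21,0], gripper=0)

```text
t: 3.7
tool_pos: [499.2, 63.7, 112.6]
orientation: [[0.914, -0.407, 0.002], [-0.407, -0.914, 0.0], [0.002, -0.001, -1.0]]
contact_force: [-1.3, -0.1, -0.7]
finger_gap: 0.2
```

```bash
python3 - <<'E'
from h import *
s=readout.sense();print(s['t'],np.round(s['tool_pos'],1),s['contact_force'])
for n in ("side","top","wrist"):
    p,d=imaging.snapshot(n);cv2.imwrite(f"pics/{n}2.png",p[:,:,::-1])
a=cv2.imread("pics/side2.png")[145:265,205:375];b=cv2.imread("pics/top2.png")[115:300,190:340];w=cv2.imread("pics/wrist2.png")
A=cv2.resize(a,(425,300));B=cv2.resize(b,(375,462));
im=np.zeros((600,800,3),np.uint8);im[:300,:425]=A;im[:462,425:]=B;im[300:,:400]=cv2.resize(w,(400,300));cv2.imwrite("pics/m2.png",cv2.convertScaleAbs(im,alpha=1.5,beta=10))
E
```

```text
3.7 [499.2  63.7 112.6] [-1.32310821 -0.07477273 -0.70764806]
```

View pics/m2.png

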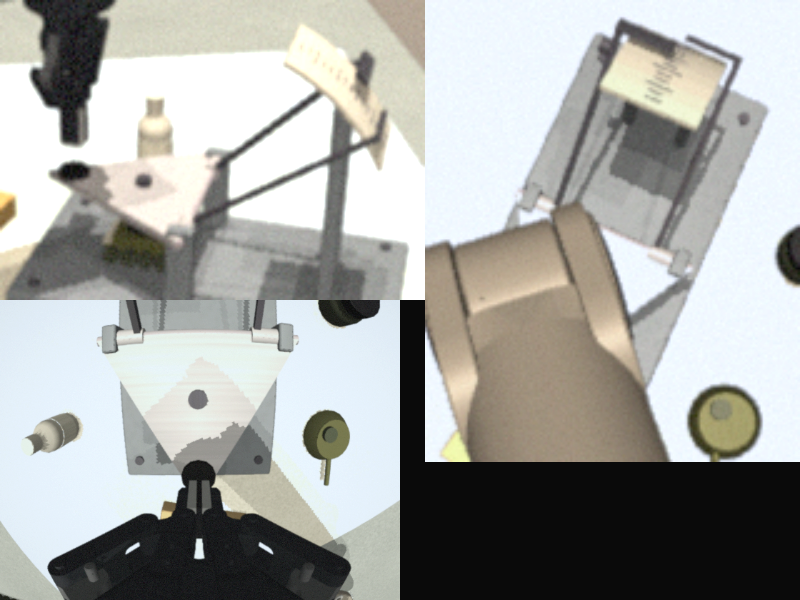

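The closed fingertips are right over the pad, and both hands are visible in the side and top views. I'll descend into light contact.

Request:
servo_tool(commands=[0,0,0.7,0,0,0,1.4,0,0,0,2,0,0,0,2.4,0,0,0,2.8,0,0,0,3.2,0,0,0,3.2,0,0,0,3.2,0])

```text
t: 4.65
tool_pos: [497.4, 63.8, 79.2]
orientation: [[0.914, -0.406, -0.002], [-0.406, -0.914, -0.0], [-0.002, 0.001, -1.0]]
contact_force: [-4.0, 0.1, 6.1]
finger_gap: -0.1
```

```bash
cat > look.py <<'E'
import sys
from h import *
t=sys.argv[1]
s=readout.sense();print(s['t'],np.round(s['tool_pos'],1),s['contact_force'])
a,_=imaging.snapshot("side");b,_=imaging.snapshot("top")
cv2.imwrite(f"pics/s{t}.png",a[:,:,::-1]);cv2.imwrite(f"pics/t{t}.png",b[:,:,::-1])
A=cv2.resize(a[145:220,295:370,::-1],(400,400),interpolation=cv2.INTER_CUBIC);B=cv2.resize(b[115:175,250:325,::-1],(400,320),interpolation=cv2.INTER_CUBIC)
im=np.zeros((400,800,3),np.uint8);im[:,:400]=A;im[:320,400:]=B;cv2.imwrite(f"pics/l{t}.png",cv2.convertScaleAbs(im,alpha=1.5,beta=10))
E
python3 look.py 3
```

```text
4.65 [497.4  63.8  79.2] [-3.96538702  0.0669325   6.13663306]
```

View pics/l3.png

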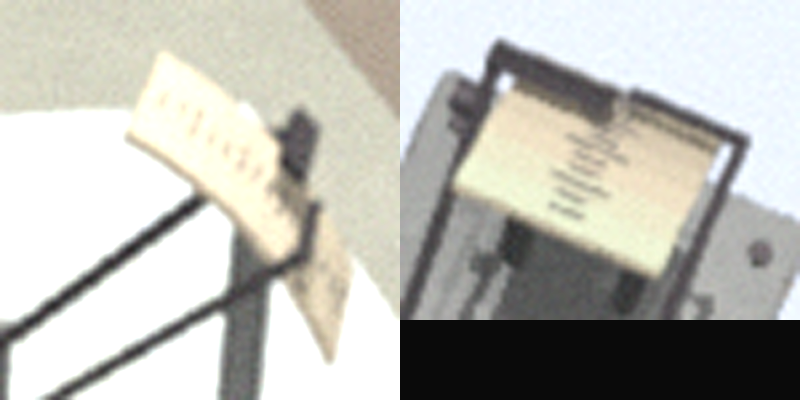

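```bash
cat > ang.py <<'E'
import sys
from h import *
th=np.radians(-23.8);cx=np.array([np.cos(th),np.sin(th),0]);cy=np.array([-np.sin(th),np.cos(th),0])
O=np.array([498.5,62.5,0])+66*cx;H=O+45*cx+[0,0,79]
def P(a,y,r=175): return H+r*(np.cos(a)*cx+np.sin(a)*np.array([0,0,1]))+y*cy
# mark predicted positions: index tip, pointer at angles, on top/side crops
if __name__=="__main__":
  t=sys.argv[1]
  for n,f in (("side","s"),("top","t")):
    p=cv2.imread(f"pics/{f}{t}.png")
    g=cv2.cvtColor(p,cv2.COLOR_BGR2GRAY).astype(np.float32);best=[]
    for name,ys,rng in (("pointer",np.arange(-32,-9,1.5),(0.5,.95)),("index",np.arange(12,33,1.5),(.6,.95))):
        A=np.arange(*rng,.004)
        prof=np.array([[float(cv2.getRectSubPix(g,(1,1),tuple(map(float,proj(n,P(a,y)))))[0,0]) for y in ys] for a in A]).mean(1)
        w=np.clip(80-prof,0,None);k=prof.argmin();lo=max(0,k-11);w2=w[lo:k+12]
        print(n,name,'min',round(A[k],3),prof[k].round(),'cent',(A[lo:k+12]*w2).sum()/w2.sum() if w2.sum() else None)
E
cp pics/side0.png pics/s0.png;cp pics/top0.png pics/t0.png
cp pics/side2.png pics/s2.png;cp pics/top2.png pics/t2.png
for i in 0 2 3;do echo $i;python3 ang.py $i;done
```

```text
0
side pointer min 0.632 56.0 cent 0.6324612372593971
2
side pointer min 0.632 61.0 cent 0.6321914858396517
3
side pointer min 0.724 56.0 cent 0.7254437900501133Traceback (most recent call last):
  File "ang.py", line 14, in <module>
    prof=np.array([[float(cv2.getRectSubPix(g,(1,1),tuple(map(float,proj(n,P(a,y)))))[0,0]) for y in ys] for a in A]).mean(1)
                                                                    ~~~~^^^^^^^^^^
  File "h.py", line 9, in proj
    c=imaging.calibration(n);q=np.array(c['rotation']).T@(np.array(P)-c['origin']);return c['cx']+c['fx']*q[0]/-q[2],c['cy']-c['fy']*q[1]/-q[2]
ValueError: time passes only in moves, steps and waits
Traceback (most recent call last):
  File "ang.py", line 14, in <module>
    prof=np.array([[float(cv2.getRectSubPix(g,(1,1),tuple(map(float,proj(n,P(a,y)))))[0,0]) for y in ys] for a in A]).mean(1)
                                                                    ~~~~^^^^^^^^^^
  File "h.py", line 9, in proj
    c=imaging.calibration(n);q=np.array(c['rotation']).T@(np.array(P)-c['origin']);return c['cx']+c['fx']*q[0]/-q[2],c['cy']-c['fy']*q[1]/-q[2]
ValueError: time passes only in moves, steps and waits
Traceback (most recent call last):
  File "ang.py", line 14, in <module>
    prof=np.array([[float(cv2.getRectSubPix(g,(1,1),tuple(map(float,proj(n,P(a,y)))))[0,0]) for y in ys] for a in A]).mean(1)
                                                                    ~~~~^^^^^^^^^^
  File "h.py", line 9, in proj
    c=imaging.calibration(n);q=np.array(c['rotation']).T@(np.array(P)-c['origin']);return c['cx']+c['fx']*q[0]/-q[2],c['cy']-c['fy']*q[1]/-q[2]
ValueError: time passes only in moves, steps and waits
```

Calling calibration too often hit a limit, so I'll cache it.

```bash
sed -i 's/imaging.calibration(n)/C(n)/; ' h.py; sed -i '2a _c={}\ndef C(n):\n    if n not in _c: _c[n]=imaging.calibration(n)\n    return _c[n]' h.py
for i in 0 2 3;do echo $i;python3 ang.py $i;done
```

```text
0
side pointer min 0.632 56.0 cent 0.6324612372593971
side index min 0.828 48.0 cent 0.8152156053483248
top pointer min 0.616 56.0 cent 0.6153909800641209
top index min 0.772 42.0 cent 0.7791629162801109
2
side pointer min 0.632 61.0 cent 0.6321914858396517
side index min 0.828 53.0 cent 0.8138196577691865
top pointer min 0.616 60.0 cent 0.6159504862986156
top index min 0.776 45.0 cent 0.782212084965983
3
side pointer min 0.724 56.0 cent 0.7254437900501133
side index min 0.828 53.0 cent 0.8141460241211238
top pointer min 0.712 53.0 cent 0.7124173782221509
top index min 0.772 44.0 cent 0.780197069038295
```

All three views put the index at 0.166–0.182 rad, and the plate is now at about 0.095. I need about 0.08 rad more, or about 8.5 mm.

Request:
servo_tool(commands=[0,0,0.2,0,0,0,0.4,0,0,0,0.6,0,0,0,0.75,0,0,0,0.85,0,0,0,0.85,0,0,0,0.85,0])

```text
t: 5.45
tool_pos: [497.7, 63.7, 71.2]
orientation: [[0.914, -0.406, -0.001], [-0.406, -0.914, -0.001], [-0.001, 0.001, -1.0]]
contact_force: [-4.3, 0.5, 8.5]
finger_gap: 0.2
```

```bash
python3 look.py 4; python3 ang.py 4
```

```text
5.45 [497.7  63.7  71.2] [-4.31464348  0.52742672  8.54639567]
side pointer min 0.796 56.0 cent 0.7954047833005435
side index min 0.824 53.0 cent 0.8130487555684359
top pointer min 0.784 48.0 cent 0.7820631360905538
top index min 0.772 45.0 cent 0.7802677995126334
```

View pics/l4.png

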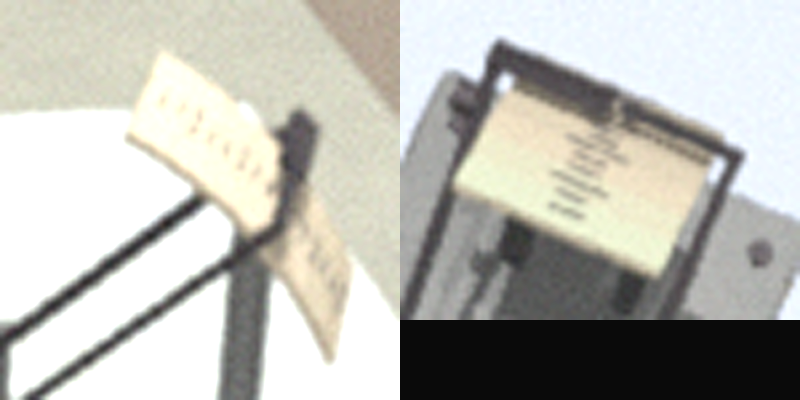

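The pointer is now in line with the index: the plate reads about 0.165 against about 0.174. I'll add 0.7 mm and hold for more than 2 s.

Request:
servo_tool(commands=[0,0,0.07,0,0,0,0.07,0,0,0,0.07,0,0,0,0.07,0,0,0,0.07,0,0,0,0.07,0,0,0,0.07,0,0,0,0.07,0,0,0,0.07,0,0,0,0.07,0,0,0,0.07,0,0,0,0.07,0,0,0,0.07,0,0,0,0.07,0,0,0,0.07,0,0,0,0.07,0,0,0,0.07,0,0,0,0.07,0,0,0,0.07,0,0,0,0.07,0])

```text
t: 7.55
tool_pos: [497.7, 63.7, 70.6]
orientation: [[0.914, -0.406, -0.001], [-0.406, -0.914, -0.001], [-0.001, 0.001, -1.0]]
contact_force: [-4.2, -0.3, 8.2]
finger_gap: -0.2
```

```bash
python3 look.py 5; python3 ang.py 5
```

```text
7.55 [497.7  63.7  70.6] [-4.22833744 -0.33394327  8.22034804]
side pointer min 0.8 58.0 cent 0.8009418636670199
side index min 0.824 52.0 cent 0.8128810092474571
top pointer min 0.788 49.0 cent 0.7892870482227793
top index min 0.772 43.0 cent 0.7799348975669778
```

View pics/l5.png

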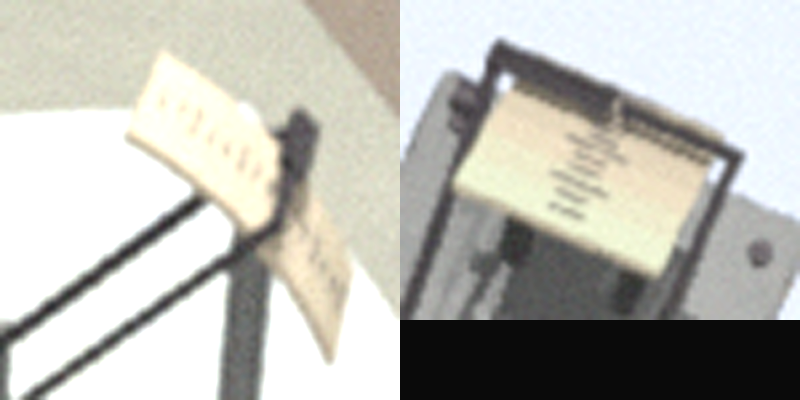

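The hold lasted over 2 s. The side view put the pointer 0.012 rad short and the top view put it 0.009 rad past, so it is inside ±0.031 rad either way. I'll raise straight up now.

Request:
servo_tool(commands=[0,0,-0.4,0,0,0,-0.9,0,0,0,-1.5,0,0,0,-2.2,0,0,0,-3.2,0,0,0,-5,0,0,0,-7,0,0,0,-9,0,0,0,-10,0,0,0,-10,0,0,0,-10,0,0,0,-10,0,0,0,-10,0,0,0,-10,0])

```text
t: 9.05
tool_pos: [497.8, 63.6, 169.4]
orientation: [[0.914, -0.406, -0.001], [-0.406, -0.914, -0.0], [-0.001, 0.001, -1.0]]
contact_force: [0.3, 0.2, 0.5]
finger_gap: 0.2
```

```bash
python3 look.py 6; python3 ang.py 6;python3 -c "
import cv2,numpy as np
a=cv2.imread('pics/s6.png')[130:330,160:380];b=cv2.imread('pics/t6.png')[100:340,140:380]
im=np.zeros((480,800,3),np.uint8);im[:364,:400]=cv2.resize(a,(400,364));im[:400,400:]=cv2.resize(b,(400,400));cv2.imwrite('pics/f6.png',im)"
```

```text
9.05 [497.8  63.6 169.4] [0.25307519 0.15798857 0.49327061]
side pointer min 0.632 61.0 cent 0.6319746776826786
side index min 0.836 53.0 cent 0.8185608701363176
top pointer min 0.616 60.0 cent 0.6157198257942545
top index min 0.776 45.0 cent 0.7820378713171485
```

View pics/f6.png

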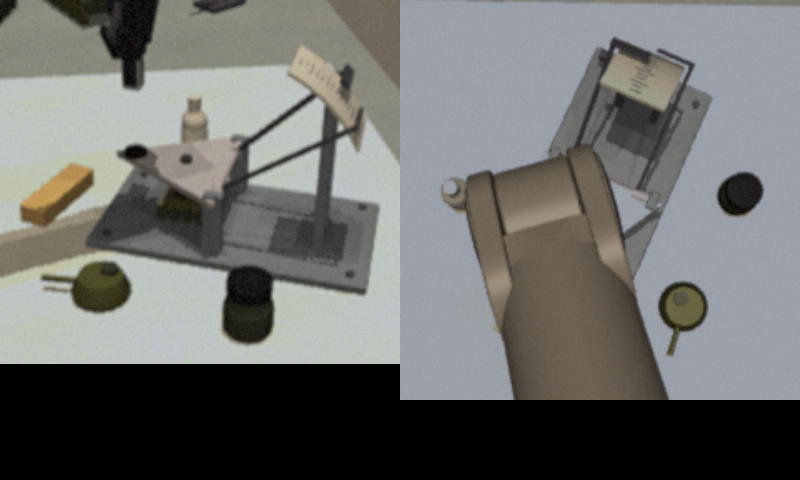

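The plate is back at its rest reading, the index hasn't moved and the bystanders are undisturbed. The arm is clear, so I'll hand the job in.

```bash
python3 -c "
from plant import order;print(order.job_done())"
```

```text
the job is handed in; nothing more can be done
None
```

I pressed the thumb pad with closed fingertips until the pointer lined up with the index hand, held it for just over 2 s, and let the plate spring back. The job is handed in at about 9 s of robot time; it reports no verdict.

- **Alignment during the hold:** the side view read the pointer 0.012 rad short of the index middle and the top view 0.009 rad past it, a disagreement of about 0.02 rad. Both are within about 2 mm, well inside the 5.5 mm limit. The upward force was about 8 N.
- **Index setting:** before pressing, the three cameras disagreed slightly, at 0.166 (top), 0.175 (wrist) and 0.182 rad (side). I aimed for about 0.174.
- **After release:** the pointer angle was back at its starting value in both views, to 0.001 rad. The index hand read within about 0.004 rad (under 1 mm) of where it was set.
- **Surroundings:** the arm ended about 80 mm above the pad, with no contact force beyond sensor noise. By eye in the final pictures, the jar, bottle, turret and sanding block stood where they started; I did not measure their positions.

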